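Take the link cover off the battery and stow it between the others

TASK

Push the loose white link cover along its channel in the battery's top until its square end sticks out about 5 cm over the battery's edge, the cover still lying in the channel. Then pinch that overhanging end, lift the cover off, and slide it round end first into the open front of the black tray between the two covers already there, easing them aside without lifting or tipping them. Leave it flat on the tray floor and pushed home to the back like the others; do not let it fall off, and leave the meter, jar and brush where they are.

Things in the scene. Friction and masses are not known exactly. Their poses are not given: they have to be found in the camera images.
- cover_center (a point): Centre (half-way up) of the loose link cover: a flat off-white plastic strip 150 mm long (x), 46 mm wide (y), 12 mm thick (z), about 90 g, balanced at its middle. Its -x end is square with 15 mm corner radii, its +x end fully round (radius 23 mm). It starts in the battery's channel, square end towards the open end and 6 to 22 mm inside the battery's edge.
- cover_square_end (a point): Middle of the cover's square (-x) end face, half-way up; axes as the cover's.
- cover_round_end (a point): Outermost point of the cover's round (+x) end, half-way up; axes as the cover's.
- battery_edge (a point): Point on the fixed battery's upper front edge where the open end of the channel comes out: middle of the channel, on its floor (140 mm above the table). +x runs along the channel into the battery, -x points out over the edge into free air, z up. The channel is 54 mm wide and 240 mm long, closed at its far +x end by a wall; 68 to 84 mm of it behind the cover's round end are empty, free for a fingertip.
- battery: The fixed battery: black box 250 mm (x, along the channel) by 170 mm (y), 140 mm high to the channel floor; origin at the centre of its underside. Either side of the channel lie raised grey lids 12 mm high, flush with the cover's top, so the cover cannot be gripped inside the channel. Black caps 17 mm tall stand on the lids, 60 mm either side of the channel's middle.
- tray_back (a point): Middle of the foot of the back wall's inner face, on the floor of the fixed black tray (floor 36 mm above the table, on a wooden riser of the same outline). +x points into the back wall, -x towards the tray's open front, z up. The tray is 154 mm deep from here to its front edge, 164 mm wide inside; side and back walls 6 mm thick and 18 mm high; the front has no wall.
- stored_left_center (a point): Centre (half-way up) of the cover lying loose in the tray on its +y side: same shape and axes as the loose cover, round end to the back wall, 1 to 3 mm from it. The gap between the two stored covers is 28 to 38 mm at the start; each can slide some 20 mm sideways to the tray's wall.
- stored_right_center (a point): The same for the stored cover on the tray's -y side.
- meter: Bystander: yellow hand meter lying on the table, 150 x 72 x 32 mm, origin at the centre of its underside.
- jar: Bystander: white screw-top jar, 68 mm across, 75 mm tall, standing; origin at the centre of its underside.
- brush: Bystander: hand brush lying on the table, under 220 mm long; origin on its underside.
There are look-alikes about, which are no part of the job. What is meant by the part that bears tray_back is not blue, orange or red, and is the larger of those in its own colour.

How it is judged:
By the outcome, as a careful person would: the job done as asked, in the order asked, and still so for the second after the job is handed in, with the robot touching nothing.
It also fails if it takes over 72 s, if anything falls off the work surface, if the arm or the gripper's body presses on something with over 40 N, if the wrist force passes 120 N, or if a joint passes its speed limit or range.

ROBOT

A 6-joint arm with a two-finger parallel gripper is mounted at the origin on the work surface. World frame = base frame: x ahead of the robot, y to its left, z up, the work surface at z = 0. Lengths are in m, angles in rad, forces in N, time in s.
With the tool pointing down it reaches from about 0.35 to 0.95 m from the base axis. Payload 17.4 kg.
Tool frame: the origin (TCP) lies at the very end of the fingers, on their centre line; the grasp point (between the pads) lies arm.grip_point_offset behind it (arm.grip_point_offset is the distance from the TCP to the grasp point, in m); z points along the fingers, y is the line along which they close (so a half turn about z gives the same grasp; the last joint's range is limited). The gripper opens to 93 mm and grips with 3 to 60 N. Pads are 15 mm wide; open, the fingers measure 128 mm over their backs; the gripper's body (75 mm by 188 mm) begins 65 mm behind the grasp point.
Start: joints at [1.264, 0.116, 1.442, -0, 1.584, -0.038], TCP at [0.179, 0.651, 0.219] pointing down, gripper open.
Joint ranges: [-2.83, 2.83], [-0.83, 2.19], [0.07, 2.5], [-1.14, 4.28], [0.01, 3], [-2.97, 2.97]. Speed limits (rad/s): [1.89, 1.89, 2.22, 3.14, 3.14, 3.14].

INTERFACE

Orientations are given as a unit quaternion [x, y, z, w].
In Python, from workcell import arm, cams, sign_off gives the robot as it stands.
- The arm moves only by the shell command python3 -m creep 'ROWS' [OPENING]. ROWS is text: rows parted by semicolons, each of 4 numbers parted by spaces: the shift along the tool's x, y, z in mm, then the turn about the tool's z in rad. In form: x y z yaw; .... A call has 1 to 5 rows; each row is the pose to reach, as a shift and turn from the pose commanded when the call began, along the tool's axes at that moment; what a row does not reach only later rows make up. A row lasts 1/8 s, in which the tool goes at most 62.5 mm and 10.7 degrees, less where a joint would pass 70% of its speed; a pose out of reach is approached as far as the arm can. A call with a gripper value outside its range is refused whole. OPENING is the closure, from 0 (fully open) to 1 (shut), set as the call begins (- or left out, the last holds). The fingers move at their own pace and stop on an object; the grip force is fixed at half the most. Time passes only in rows, so rows that repeat a pose let the fingers close. It gives the time, the measured TCP pose, the force, the opening and the grip force at its end, in the units of the state.
- arm.sense(): the state, without advancing time (a new reading comes with each control period).
- cams.read_camera(name): name is "scene" or "top"; returns (picture, depth): 480x640x3 uint8, red, green, blue; 480x640 float32, m along the optical axis (not along the pixel's ray), 0 where there is no reading.
- cams.camera_model(name): a dict with "intrinsics" (3x3 intrinsics, pixels), "extrinsics" (4x4, takes a point from camera to world coordinates). Camera axes: x right, y down, z forward; pixel columns grow to the right and rows downward; lengths in m; the calibration is good to about 2 mm. A picture is of the moment at which its call begins. camera_model takes no time and is no camera call.
- sign_off(): hands the job in; it is judged then, once.
The state is a dict: "time": time; "joint_positions": joint angles; "joint_vel": joint speeds; "effort": joint torques, N m; "position": TCP position; "orientation": TCP orientation; "wrist_force": force on the tool from outside, world axes, zero at the start; "ft_torque": the same for the moment, N m; "opening": finger opening in m; "grip_force": force on a finger pad.
Only numpy, scipy, OpenCV 4.12 (cv2) and the standard library are available. Lean on these libraries where they do the work, as an engineer would, in place of code of your own. Each camera call takes 0.05 s, during which the arm holds its last target. There are 200 camera calls.

## Working session

There is one attempt and no reset: what is moved stays moved. The work goes in short steps, Python scripts to look and compute and a shell command to move; the robot and the scene stay as the last step left them, time stands still between calls to the robot, and variables do not carry over. Pictures are saved under pics/ and viewed, at most 14 in all, crops included, and the job is handed in when it is done.

```bash
mkdir -p pics; ls
cat > h.py <<'E'
import numpy as np, cv2
from workcell import arm, cams
def shot(n,name):
    im,d=cams.read_camera(n); cv2.imwrite(f'pics/{name}.png',im[:,:,::-1]); np.save(f'pics/{name}.npy',d); return im,d
def world(n,d):
    m=cams.camera_model(n);K=np.array(m['intrinsics']);T=np.array(m['extrinsics'])
    v,u=np.indices(d.shape); p=np.stack([(u-K[0,2])/K[0,0]*d,(v-K[1,2])/K[1,1]*d,d],-1)
    return p@T[:3,:3].T+T[:3,3]
def ray(n,uv,z):
    m=cams.camera_model(n);K=np.array(m['intrinsics']);T=np.array(m['extrinsics'])
    uv=np.atleast_2d(uv).astype(float); r=np.c_[uv,np.ones(len(uv))]@np.linalg.inv(K).T@T[:3,:3].T
    return T[:3,3]+r*((z-T[2,3])/r[:,2])[:,None]
E
python3 - <<'E'
from h import *
for n in('scene','top'):
    shot(n,n+'0'); m=cams.camera_model(n); print(np.round(m['intrinsics'],1).tolist(),np.round(m['extrinsics'],3).tolist())
s=arm.sense();print(s,arm.grip_point_offset)
E
```

```text
pics
[[519.7, 0.0, 321.6], [0.0, 519.7, 244.1], [0.0, 0.0, 1.0]] [[0.611, 0.467, -0.64, 1.49], [0.792, -0.346, 0.504, -0.851], [0.014, -0.814, -0.58, 0.967], [0.0, 0.0, 0.0, 1.0]]
[[479.4, 0.0, 319.7], [0.0, 479.4, 237.0], [0.0, 0.0, 1.0]] [[-0.02, -0.981, 0.194, 0.283], [-1.0, 0.022, 0.004, -0.076], [-0.008, -0.194, -0.981, 1.402], [0.0, 0.0, 0.0, 1.0]]
{'time': 0.1, 'joint_positions': array([ 1.26418404e+00,  1.16426631e-01,  1.44218185e+00,  4.22301979e-05,
        1.58397975e+00, -3.78255541e-02]), 'joint_vel': array([ 0.00064428,  0.00117298, -0.00138616,  0.00163028, -0.00161244,
       -0.00294004]), 'effort': array([-2.33606370e-04, -7.22901464e+01, -6.23852563e+01,  7.81982043e-02,
        2.28407735e-02, -8.84168480e-05]), 'position': array([0.17921525, 0.65059558, 0.21799699]), 'orientation': array([ 1.33988892e-01,  9.90982709e-01, -4.86804462e-04, -1.06106164e-04]), 'wrist_force': array([-0.54045442, -1.20009285, -0.39769576]), 'ft_torque': array([-0.02674371, -0.000738  ,  0.06330883]), 'grip_force': 0.0, 'opening': 0.09292326622336251} 0.0188
```

View pics/top0.png

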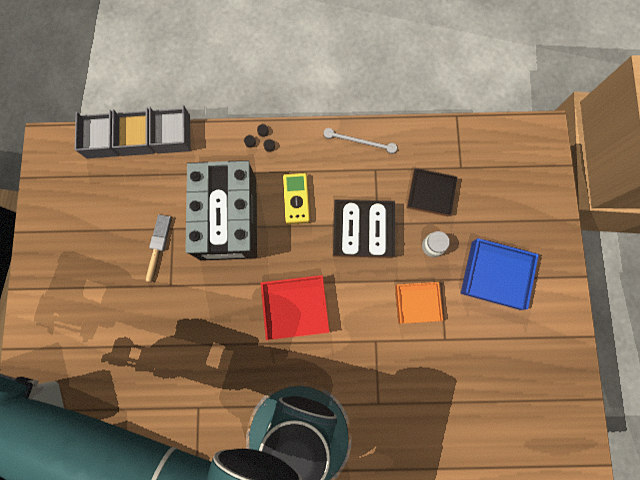

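View pics/scene0.png

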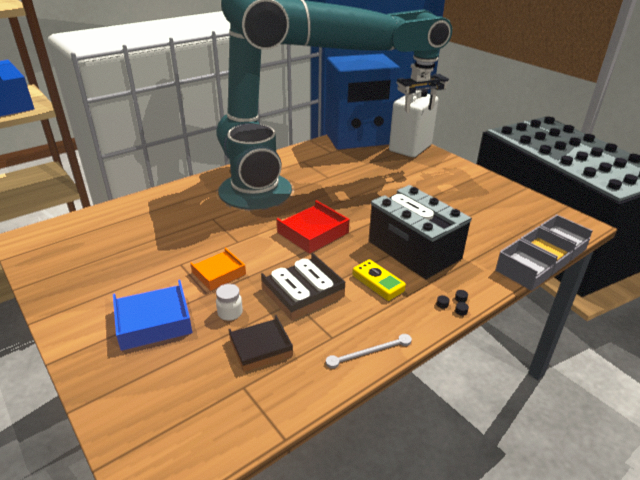

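The top view shows the loose cover in the battery channel at about (218,217), with the open end towards the robot. There are five tray-like things:

- red (296,307)
- orange (419,302)
- blue (501,273)
- small black (433,191)
- larger black holding the two covers (364,228)

The black one at (364,228) fits: it isn't blue, orange or red, and it is the larger of the two black ones. I'll confirm it in an enlarged crop and measure.

```bash
cat > meas.py <<'E'
from h import *
import sys
def covers(n,im,hs,mx=0.9):
    # white blobs -> min-area rect on plane z
    hsv=cv2.cvtColor(im,cv2.COLOR_RGB2HSV); mask=((hsv[...,2]>185)&(hsv[...,1]<45)).astype(np.uint8)
    mask=cv2.morphologyEx(mask,cv2.MORPH_OPEN,np.ones((2,2)))
    out=[]
    for c in cv2.findContours(mask,cv2.RETR_EXTERNAL,cv2.CHAIN_APPROX_NONE)[0]:
        if cv2.contourArea(c)<200: continue
        c=c[:,0,:]; 
        for z in hs:
            w=ray(n,c,z); 
            if not(0.3<w[:,0].mean()<0.9 and abs(w[:,1].mean())<.6): continue
            r=cv2.minAreaRect((w[:,:2]*1000).astype(np.float32)); L=max(r[1]);
            if 120<L<180:
                b=cv2.boxPoints(r); e=b[1]-b[0] if np.linalg.norm(b[1]-b[0])>np.linalg.norm(b[2]-b[1]) else b[2]-b[1]
                if e[0]<0:e=-e
                out.append((c.mean(0).round(),z,np.round(r[0],1),np.round(r[1],1),round(float(np.degrees(np.arctan2(e[1],e[0]))),1)))
    return out
E
python3 - <<'E'
from meas import *
for n in('top','scene'):
    im=cv2.imread(f'pics/{n}0.png')[:,:,::-1].copy()
    for o in covers(n,im,(.152,.048)):print(n,*o)
    P=world(n,np.load(f'pics/{n}0.npy'))
    if n=='top':
        for nm,(u0,u1,v0,v1),lo,hi in(('batt',(170,270,150,270),.125,.165),('tray',(325,405,190,265),.03,.07)):
            q=P[v0:v1,u0:u1].reshape(-1,3); q=q[(q[:,2]>lo)&(q[:,2]<hi)]
            r=cv2.minAreaRect((q[:,:2]*1000).astype(np.float32)); print(nm,r,np.percentile(q[:,2],[1,5,25,50,75,95,99]).round(4))
a=cv2.resize(cv2.imread('pics/top0.png')[150:275,175:475],None,fx=2.66,fy=2.66,interpolation=cv2.INTER_CUBIC)
s=cv2.imread('pics/scene0.png');b=cv2.resize(s[175:275,360:480],(400,266+0),interpolation=cv2.INTER_CUBIC);c=cv2.resize(s[245:375,220:360],(398,266))
w=np.hstack([b,c]);w=cv2.resize(w,(a.shape[1],w.shape[0]));o=np.vstack([a,w])[:600]
cv2.imwrite('pics/crop1.png',o);print(o.shape)
E
```

```text
top [378. 230.] 0.152 [ 546.9 -224.9] [ 39.9 136.6] -2.7
top [378. 230.] 0.048 [ 568.8 -237.3] [ 43.2 148. ] -2.7
top [351. 230.] 0.152 [ 551.1 -155.1] [ 41.7 137. ] -3.4
top [351. 230.] 0.048 [ 573.3 -161.7] [ 45.2 148.4] -3.4
top [219. 218.] 0.152 [590.5 198.9] [147.2  43.4] 1.0
top [219. 218.] 0.048 [616.1 221.8] [159.5  47. ] 1.0
batt ((625.345703125, 204.23757934570312), (253.24281311035156, 172.35903930664062), 1.0540990829467773) [0.1304 0.138  0.149  0.1519 0.1541 0.1592 0.164 ]
tray ((579.5689086914062, -197.5658721923828), (175.67083740234375, 162.6480255126953), 87.29317474365234) [0.0313 0.0333 0.0375 0.0458 0.0497 0.0548 0.0581]
scene [291. 284.] 0.152 [ 679.3 -306.3] [ 41.8 130.6] -3.3
scene [291. 284.] 0.048 [ 575.9 -236.7] [ 47.1 147.2] -3.3
scene [314. 275.] 0.152 [ 682.8 -237.4] [ 42.2 130.8] -4.1
scene [314. 275.] 0.048 [ 579.8 -159.1] [ 47.6 147.5] -4.1
scene [408. 210.] 0.152 [599.2 173.5] [151.4 105.4] 0.9
scene [408. 210.] 0.048 [485.5 304.3] [170.7 118.9] 0.9
(598, 798, 3)
```

View pics/crop1.png

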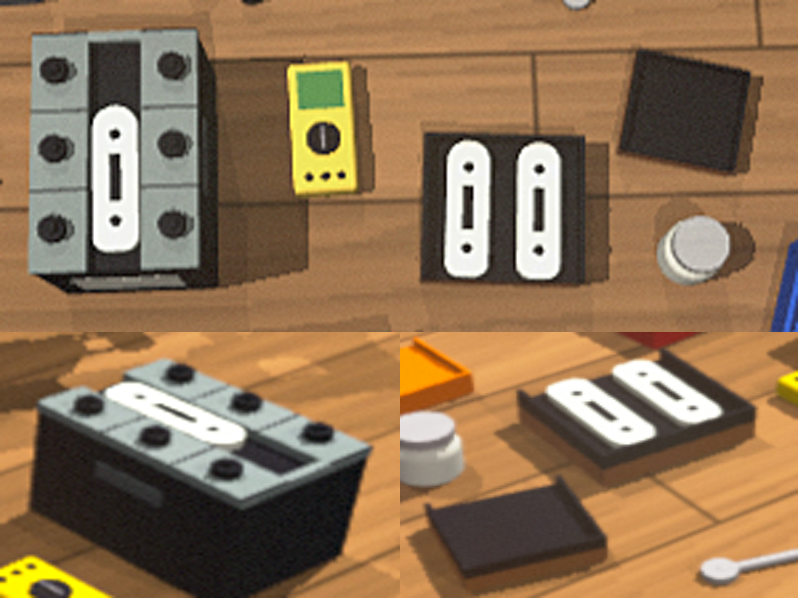

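The crop confirms the larger black tray at top-view (364,228). It holds two covers, its open front faces the robot (-x), and its back wall is on the far side. The loose cover lies in the channel with its square end at top-view row ~243, towards the robot. The channel is empty behind the round end, at rows 163–190.

```bash
cat > go.py <<'E'
from h import *
# rows for a target: world mm x y z, tool-y heading deg (of channel yaw)
def go(x,y,z,yaw):
    s=arm.sense();R=__import__('scipy.spatial.transform',fromlist=['Rotation']).Rotation.from_quat(s['orientation']).as_matrix()
    d=np.array([x,y,z])/1000-s['position']
    cur=np.degrees(np.arctan2(R[1,1],R[0,1]))-90
    print('rows',np.round(R.T@d*1000,1),'yaw',round(-np.radians(yaw-cur),4),'now',s['position'].round(4),'curyaw',round(cur,2),'F',s['wrist_force'].round(1),'t',s['time'])
E
python3 - <<'E'
from go import *
im=cv2.imread('pics/top0.png');hsv=cv2.cvtColor(im,cv2.COLOR_BGR2HSV)
for v in (170,178,184):
    print(v,im[v,196:246].max(1).tolist())
    
for u in (205,236): print(u,im[236:262,u].max(1).tolist())
print(ray('top',[[205,236],[205,262],[196,178],[246,178]],.152).round(4).tolist())
go(703,203,200,1)
E
```

```text
170 [171, 173, 164, 160, 162, 162, 160, 160, 160, 157, 163, 174, 73, 30, 42, 45, 53, 50, 49, 47, 57, 56, 52, 47, 52, 50, 53, 53, 54, 47, 46, 58, 169, 170, 165, 163, 156, 162, 168, 146, 84, 63, 48, 40, 53, 64, 116, 134, 165, 132]
178 [51, 57, 44, 34, 58, 93, 89, 122, 160, 161, 165, 159, 74, 27, 47, 41, 55, 56, 50, 54, 55, 58, 52, 57, 52, 53, 59, 59, 52, 54, 50, 64, 164, 167, 159, 163, 160, 170, 171, 153, 68, 43, 50, 46, 48, 38, 50, 73, 80, 127]
184 [149, 148, 150, 152, 154, 166, 161, 162, 160, 164, 166, 146, 62, 44, 39, 42, 54, 56, 55, 60, 54, 51, 61, 57, 57, 56, 57, 52, 56, 56, 48, 64, 165, 166, 164, 165, 162, 160, 162, 160, 161, 157, 157, 160, 152, 149, 150, 155, 156, 166]
205 [163, 160, 164, 161, 168, 163, 164, 168, 168, 163, 162, 168, 165, 165, 173, 148, 81, 18, 54, 105, 118, 97, 41, 15, 83, 142]
236 [54, 56, 103, 148, 155, 151, 157, 162, 160, 157, 159, 163, 161, 167, 131, 54, 19, 86, 117, 115, 121, 86, 22, 121, 157, 153]
[[0.54, 0.235, 0.152], [0.47, 0.2332, 0.152], [0.7022, 0.2639, 0.152], [0.699, 0.1272, 0.152]]
rows [-623.8 -292.4   18.2] yaw -0.2862 now [0.1792 0.6506 0.218 ] curyaw -15.4 F [-0.5 -1.2 -0.4] t 0.1
```

```bash
python3 -m creep '-50 -25 0 -0.06; -105 -50 0 -0.12; -160 -75 0 -0.18; -215 -100 0 -0.24; -270 -125 0 -0.286' 1; python3 -c "
from go import *
go(703,204,200,1)"
```

```text
time: 0.72
position: [0.4075, 0.457, 0.2184]
orientation: [-0.01, 1.0, -0.0, -0.0]
wrist_force: [0.3, 0.4, 0.1]
opening: 0.0475
grip_force: 0.0
rows [-290.6 -258.6   18.4] yaw 0.0016 now [0.4075 0.457  0.2184] curyaw 1.09 F [0.3 0.4 0.1] t 0.725
```

```bash
python3 -m creep '-45 -40 0 0; -90 -80 0 0; -135 -120 0 0; -180 -160 0 0; -225 -200 0 0'; python3 -m creep '-40 -35 0 0; -66 -58.5 0 0; -66 -58.5 0 0'; python3 -c "
from go import *
go(703,204,143.5,1)
im,d=shot('top','t1')
cv2.imwrite('pics/c2.png',np.hstack([cv2.resize(im[130:280,150:300,::-1],(400,400)),cv2.resize(shot('scene','s1')[0][150:300,350:500,::-1],(400,400))]))"
```

```text
time: 1.35
position: [0.636, 0.2609, 0.2183]
orientation: [-0.009, 1.0, -0.0, -0.0]
wrist_force: [0.6, 0.8, 0.9]
opening: 0.0013
grip_force: 0.0
time: 1.72
position: [0.703, 0.2032, 0.2173]
orientation: [-0.007, 1.0, -0.0, -0.001]
wrist_force: [-0.7, 0.7, 0.5]
opening: 0.0008
grip_force: 0.0
rows [-0.1  0.9 73.8] yaw -0.0027 now [0.703  0.2032 0.2173] curyaw 0.84 F [-0.7  0.7  0.5] t 1.725
```

View pics/c2.png

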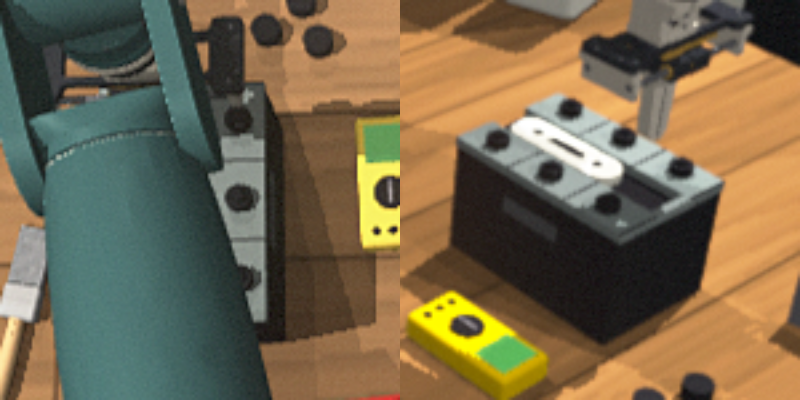

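The scene view (right half) shows the closed fingertips at crop (652,132), above the empty part of the channel, with the cover in place. Next I go down gently.

```bash
python3 -m creep '0 0.5 25 0; 0 0.5 45 0; 0 0.5 58 0; 0 0.5 66 0; 0 0.5 72 0'; python3 -m creep '0 0 0 0;0 0 0 0'; python3 -c "
from go import *
go(607.5,202.4,145,1)"
```

```text
time: 2.45
position: [0.7018, 0.2057, 0.1467]
orientation: [-0.009, 1.0, 0.0, 0.0]
wrist_force: [-0.9, 0.2, 1.0]
opening: 0.0003
grip_force: 0.0
time: 2.7
position: [0.702, 0.2056, 0.1472]
orientation: [-0.009, 1.0, 0.0, 0.0]
wrist_force: [-0.4, -0.0, 0.6]
opening: 0.0006
grip_force: 0.0
rows [94.5 -1.6  2.2] yaw -0.0003 now [0.702  0.2056 0.1472] curyaw 0.98 F [-0.4 -0.   0.6] t 2.7
```

```bash
python3 -m creep '6 0 2 0; 14 -0.5 2 0; 20 -0.5 2 0; 26 -0.5 2 0; 31 -1 2 0'; python3 -m creep '6 0 0 0; 12 0 0 0; 18 0 0 0; 24 0 0 0; 30 0 0 0';python3 -m creep '6 0 0 0; 12 0 0 0; 18 0 0 0; 24 0 0 0; 24 0 0 0';  python3 - <<'E'
from go import *
go(607.5,202.4,145,1)
from meas import *
im,d=shot('scene','s2'); im2,d=shot('top','t2')
cv2.imwrite('pics/c3.png',np.hstack([cv2.resize(im2[130:280,150:300,::-1],(400,400)),cv2.resize(im[150:300,350:500,::-1],(400,400))]))
E
```

```text
time: 3.32
position: [0.6705, 0.2041, 0.1449]
orientation: [-0.009, 1.0, 0.0, 0.0]
wrist_force: [0.7, -0.2, 0.4]
opening: 0.0005
grip_force: 0.4
time: 3.95
position: [0.6404, 0.2035, 0.1446]
orientation: [-0.009, 1.0, -0.0, 0.0]
wrist_force: [0.8, -0.4, 1.1]
opening: 0.0004
grip_force: 0.5
time: 4.58
position: [0.6164, 0.2032, 0.1447]
orientation: [-0.009, 1.0, 0.0, -0.0]
wrist_force: [-0.0, 0.8, -0.1]
opening: 0.0006
grip_force: 0.0
rows [ 8.9 -0.6 -0.3] yaw -0.0001 now [0.6164 0.2032 0.1447] curyaw 0.99 F [-0.   0.8 -0.1] t 4.575
```

View pics/c3.png

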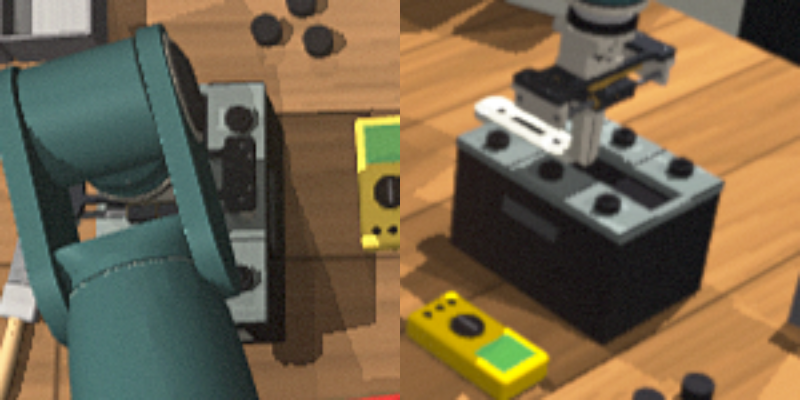

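The cover slid out with its square end overhanging at scene crop (480,105), and it is still in the channel. I'll push on by about 9 mm and measure the overhang from the scene view.

```bash
python3 -m creep '5 0 0 0; 9 0 0 0; 9 0 0 0';  python3 - <<'E'
from go import *
im,d=shot('scene','s3')
hsv=cv2.cvtColor(im,cv2.COLOR_RGB2HSV); m=((hsv[...,2]>185)&(hsv[...,1]<45)); 
v,u=np.nonzero(m[175:215,370:420]); uv=np.c_[u+370,v+175]
w=ray('scene',uv,.152); a=np.radians(1); s=(w[:,0]-.4995)*np.cos(a)+(w[:,1]-.2007)*np.sin(a); l=-(w[:,0]-.4995)*np.sin(a)+(w[:,1]-.2007)*np.cos(a)
print('overhang',np.sort(s)[:12].round(4)); k=(s<-.005)&(s>-.03); print('lat',np.percentile(l[k],[1,5,50,95,99]).round(4))
# battery lid front edge in the scene view: grey lids
g=(hsv[...,1]<60)&(hsv[...,2]>90)&(hsv[...,2]<185)
v,u=np.nonzero(g[185:245,365:480]); w=ray('scene',np.c_[u+365,v+185],.152); s=(w[:,0]-.4995)*np.cos(a)+(w[:,1]-.2007)*np.sin(a);l=(w[:,1]-.2007)
for lo,hi in((-.08,-.065),(-.05,-.035),(.035,.05)):
    k=(l>lo)&(l<hi)&(abs(s)<.06); print('edge',np.percentile(s[k],[0,1,3,10]).round(4),k.sum())
go(700,203,145,1)
E
```

```text
time: 5.05
position: [0.6075, 0.203, 0.1447]
orientation: [-0.009, 1.0, 0.0, -0.0]
wrist_force: [-0.0, 0.1, 0.4]
opening: 0.0002
grip_force: 0.0
overhang [-0.0523 -0.0512 -0.0503 -0.0495 -0.0493 -0.0484 -0.0475 -0.0473 -0.0467
 -0.0464 -0.0456 -0.0453]
lat [-0.0226 -0.0213 -0.0018  0.0195  0.0217]
edge [-0.0003 -0.      0.0008  0.0049] 42
edge [-0.0023 -0.0018 -0.0009  0.0029] 25
edge [-0.0277 -0.0266 -0.0252 -0.0193] 60
rows [-92.3  -1.6  -0.3] yaw -0.0001 now [0.6077 0.203  0.1447] curyaw 0.99 F [-0.2  0.7 -0.3] t 5.1
```

```bash
python3 -m creep '-8 0 0 0; -8 0 -20 0; -8 0 -60 0; 20 1 -80 0; 65 2 -80 0' 0; python3 -m creep '40 0 0 0; 66 1 0 0; 66 1 0 0; 66 1 0 0';python3 -c "
from go import *
go(476,200.3,127,1)"
```

```text
time: 5.72
position: [0.5431, 0.204, 0.2278]
orientation: [-0.008, 1.0, 0.001, 0.002]
wrist_force: [0.5, 1.4, 0.2]
opening: 0.0461
grip_force: 0.0
time: 6.22
position: [0.4774, 0.2038, 0.2256]
orientation: [-0.009, 1.0, 0.0, 0.001]
wrist_force: [-0.3, -0.3, -0.0]
opening: 0.0859
grip_force: 0.0
rows [ 1.6 -3.5 98.6] yaw -0.0003 now [0.4774 0.2038 0.2256] curyaw 0.98 F [-0.3 -0.3 -0. ] t 6.225
```

```bash
python3 -m creep '1 -3.5 30 0; 1 -3.5 60 0; 1 -3.5 80 0; 1 -3.5 92 0; 1 -3.5 98 0'; python3 -m creep '0 0 0 0;0 0 0 0' ;python3 - <<'E'
from go import *
go(476,200.3,127,1)
im,d=shot('scene','s4')
cv2.imwrite('pics/c4.png',cv2.resize(im[110:260,330:480,::-1],(600,600)))
E
```

```text
time: 6.85
position: [0.4761, 0.2002, 0.1265]
orientation: [-0.009, 1.0, -0.0, -0.0]
wrist_force: [-0.3, 0.4, -0.1]
opening: 0.0931
grip_force: 0.0
time: 7.1
position: [0.4761, 0.2003, 0.1275]
orientation: [-0.009, 1.0, 0.0, 0.0]
wrist_force: [0.5, 0.6, 0.7]
opening: 0.0934
grip_force: 0.0
rows [ 0.1 -0.   0.5] yaw -0.0002 now [0.4761 0.2003 0.1275] curyaw 0.99 F [0.5 0.6 0.7] t 7.1
```

View pics/c4.png

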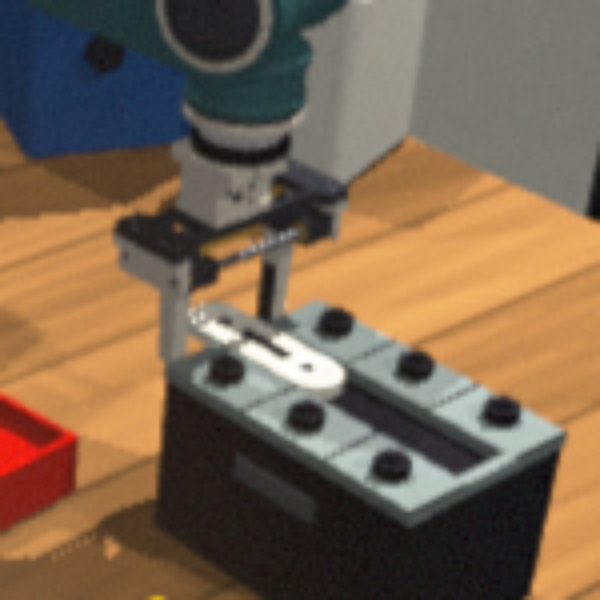

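The fingers straddle the overhanging square end at crop (175,340) and (272,300), and the cover lies flat in the channel. I'll close and lift.

```bash
python3 -m creep '0 0 0 0;0 0 0 0;0 0 0 0;0 0 0 0;0 0 0 0' 1; python3 -m creep '0 0 -3 0;0 0 -8 0;0 0 -16 0;0 0 -28 0;0 0 -40 0' ;python3 -m creep '0 0 -15 0;0 0 -30 0;0 0 -30 0;0 0 -30 0' ;python3 - <<'E'
from go import *
im,d=shot('scene','s5')
cv2.imwrite('pics/c5.png',cv2.resize(im[90:240,330:480,::-1],(600,600)))
go(476,200.3,127,1)
E
```

```text
time: 7.78
position: [0.4758, 0.2002, 0.1266]
orientation: [-0.009, 1.0, -0.0, -0.0]
wrist_force: [-0.2, -0.0, 0.1]
opening: 0.0478
grip_force: 0.0
time: 8.4
position: [0.4759, 0.2003, 0.1678]
orientation: [-0.009, 1.0, 0.0, 0.0]
wrist_force: [-0.4, -0.4, -0.5]
opening: 0.0458
grip_force: 30.0
time: 8.9
position: [0.4757, 0.2002, 0.1962]
orientation: [-0.009, 1.0, -0.0, -0.0]
wrist_force: [0.2, -0.6, -1.2]
opening: 0.0457
grip_force: 30.0
rows [-0.4  0.2 69. ] yaw -0.0003 now [0.4756 0.2001 0.196 ] curyaw 0.98 F [-0.5  0.1 -0.7] t 8.95
```

View pics/c5.png

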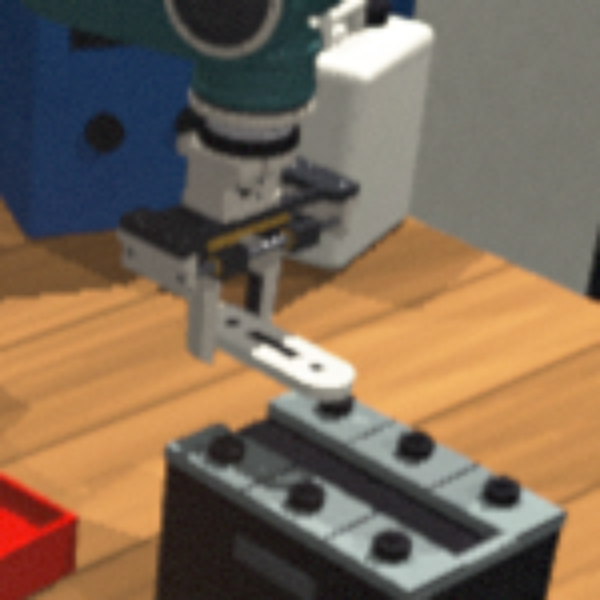

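The cover is held at crop (205,330) and is clear of the battery. I'll measure its tilt and height relative to the tool from depth, and refine the tray frame.

```bash
cat > tilt.py <<'E'
from h import *
def tilt(im,d,x0,x1,y0,y1,z0,z1):
    P=world('scene',d);hsv=cv2.cvtColor(im,cv2.COLOR_RGB2HSV);m=(hsv[...,2]>140)&(hsv[...,1]<45)
    q=P[m];q=q[(q[:,0]>x0)&(q[:,0]<x1)&(q[:,1]>y0)&(q[:,1]<y1)&(q[:,2]>z0)&(q[:,2]<z1)]
    for _ in range(4):
        A=np.c_[q[:,0]-(x0+x1)/2,q[:,1]-(y0+y1)/2,np.ones(len(q))];c=np.linalg.lstsq(A,q[:,2],rcond=None)[0];r=q[:,2]-A@c;q=q[abs(r)<max(2*r.std(),.002)]
    print('n',len(q),'slope deg',np.degrees(c[:2]).round(2),'z at middle',c[2].round(4),'x',np.percentile(q[:,0],[0,1,99,100]).round(4),'y',np.percentile(q[:,1],[1,50,99]).round(4))
E
python3 - <<'E'
from tilt import *
im=cv2.imread('pics/s5.png')[:,:,::-1].copy();d=np.load('pics/s5.npy')
tilt(im,d,.49,.61,.17,.23,.15,.26)
im0=cv2.imread('pics/s2.png')[:,:,::-1].copy();d=np.load('pics/s2.npy')
tilt(im0,d,.45,.6,.17,.23,.13,.17)
tilt(im0,d,.49,.66,-.29,-.11,.03,.07)
# tray outline by dark mask on top0
t=cv2.imread('pics/top0.png');m=(t.max(2)<62).astype(np.uint8);m[:,:325]=0;m[:,402:]=0;m[:190]=0;m[268:]=0
m=cv2.morphologyEx(m,cv2.MORPH_OPEN,np.ones((3,3)))
c=max(cv2.findContours(m,cv2.RETR_EXTERNAL,cv2.CHAIN_APPROX_NONE)[0],key=cv2.contourArea)[:,0]
for z in(.036,.054):
    r=cv2.minAreaRect((ray('top',c,z)[:,:2]*1000).astype(np.float32));print(z,np.round(r[0],1),np.round(r[1],1),round(r[2],2))
for u in (364,340,388): print(u,[ (v,int(t[v,u].max())) for v in (list(range(194,206))+list(range(248,262)))])
print(ray('top',[[364,198]],.054).round(4),ray('top',[[364,256]],.036).round(4))
E
```

```text
n 202 slope deg [-0.92 -0.3 ] z at middle 0.2207 x [0.4906 0.4912 0.6011 0.6029] y [0.1769 0.1976 0.2226]
n 273 slope deg [ 0.24 -1.26] z at middle 0.1511 x [0.4576 0.4599 0.596  0.5996] y [0.1714 0.1947 0.2242]
n 895 slope deg [ 0.36 -0.26] z at middle 0.0475 x [0.498  0.5017 0.6446 0.6476] y [-0.261  -0.2181 -0.1364]
0.036 [ 582.5 -124. ] [ 32.2 161.9] 82.59
0.054 [ 578.5 -123.4] [ 31.8 159.8] 82.59
364 [(194, 181), (195, 190), (196, 168), (197, 143), (198, 149), (199, 141), (200, 94), (201, 54), (202, 51), (203, 55), (204, 55), (205, 54), (248, 57), (249, 56), (250, 62), (251, 61), (252, 57), (253, 58), (254, 62), (255, 59), (256, 75), (257, 129), (258, 155), (259, 150), (260, 149), (261, 149)]
340 [(194, 180), (195, 170), (196, 155), (197, 157), (198, 170), (199, 130), (200, 66), (201, 52), (202, 50), (203, 51), (204, 53), (205, 65), (248, 55), (249, 57), (250, 57), (251, 58), (252, 61), (253, 65), (254, 52), (255, 78), (256, 115), (257, 143), (258, 148), (259, 148), (260, 147), (261, 148)]
388 [(194, 172), (195, 173), (196, 172), (197, 157), (198, 140), (199, 150), (200, 121), (201, 60), (202, 56), (203, 48), (204, 54), (205, 51), (248, 60), (249, 62), (250, 61), (251, 63), (252, 64), (253, 56), (254, 58), (255, 60), (256, 74), (257, 99), (258, 139), (259, 161), (260, 159), (261, 155)]
[[ 0.6628 -0.2014  0.054 ]] [[ 0.4949 -0.1965  0.036 ]]
```

```bash
python3 -m creep '20 -45 0 0.02; 40 -90 0 0.04; 60 -135 0 0.073; 80 -185 0 0.073; 95 -235 0 0.073'; python3 -c "
from go import *
go(356,-186.5,100,-3.2)"
```

```text
time: 9.57
position: [0.3838, -0.0376, 0.1962]
orientation: [0.028, 1.0, -0.0, -0.0]
wrist_force: [1.3, -0.1, -1.3]
opening: 0.0455
grip_force: 30.0
rows [  19.6 -150.2   96.3] yaw 0.0007 now [ 0.3838 -0.0376  0.1962] curyaw -3.16 F [ 1.3 -0.1 -1.3] t 9.575
```

```bash
python3 -m creep '5 -45 10 0; 12 -90 25 0; 18 -130 50 0; 20 -150 75 0; 20 -150 96 0'; python3 -m creep '0 0 0 0;0 0 0 0'
python3 - <<'E'
from go import *
from tilt import *
im,d=shot('scene','s6');it,_=shot('top','t6')
z=arm.sense()['position'][2]
tilt(im,d,.37,.49,-.23,-.15,.09,.15)
tilt(im,d,.49,.66,-.29,-.11,.03,.07)
o=np.hstack([cv2.resize(it[180:330,290:440,::-1],(400,400)),cv2.resize(im[180:330,200:350,::-1],(400,400))]);cv2.imwrite('pics/c6.png',o)
go(356,-186.5,45,-3.2)
E
```

```text
time: 10.2
position: [0.3557, -0.1861, 0.099]
orientation: [0.029, 1.0, 0.0, -0.001]
wrist_force: [0.3, 0.6, -1.3]
opening: 0.0455
grip_force: 30.0
time: 10.45
position: [0.3568, -0.185, 0.1014]
orientation: [0.028, 1.0, -0.0, 0.0]
wrist_force: [-0.7, -0.4, -0.5]
opening: 0.0462
grip_force: 30.0
n 262 slope deg [-0.59 -0.95] z at middle 0.1256 x [0.3702 0.3714 0.482  0.483 ] y [-0.2125 -0.1927 -0.1647]
n 906 slope deg [ 0.03 -0.03] z at middle 0.0475 x [0.4977 0.5021 0.6437 0.6484] y [-0.2607 -0.2146 -0.1369]
rows [ 1.  -1.5 56.7] yaw 0.0006 now [ 0.357  -0.185   0.1017] curyaw -3.16 F [ 0.6  0.2 -1. ] t 10.55
```

View pics/c6.png

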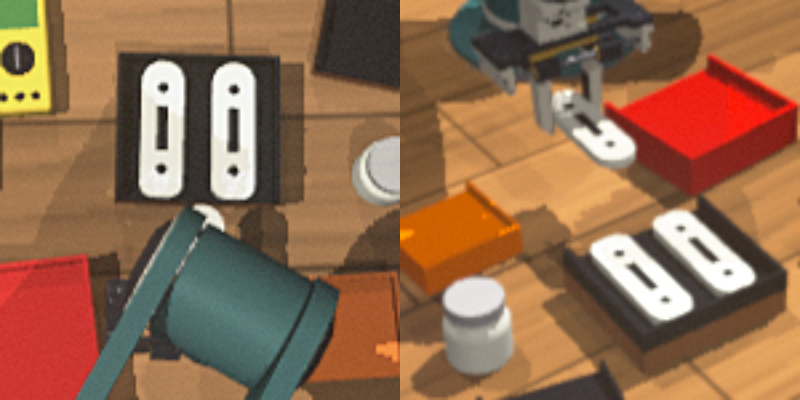

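Left half: the tray's stored covers are at crop (162,130) and (233,132), and the held cover's tip is at (208,207), lined up with the gap once perspective is allowed for. Right half: the cover is held level, clear of the red and orange trays. I'll go down to floor height in front of the tray, then insert slowly.

```bash
python3 -m creep '1 -1.5 25 0; 1 -1.5 45 0; 1 -1.5 60 0; 1 -1.5 70 0; 1 -1.5 75 0'; python3 -m creep '0 0 0 0;0 0 0 0'
python3 - <<'E'
from go import *
from tilt import *
im,d=shot('scene','s7')
tilt(im,d,.37,.49,-.23,-.15,.02,.08)
# lateral positions: cover mask on plane .05
hsv=cv2.cvtColor(im,cv2.COLOR_RGB2HSV);m=((hsv[...,2]>150)&(hsv[...,1]<45)).astype(np.uint8)
v,u=np.nonzero(m);w=ray('scene',np.c_[u,v],.049)
a=np.radians(-3.2);o=np.array([.5745,-.1987]);s=(w[:,0]-o[0])*np.cos(a)+(w[:,1]-o[1])*np.sin(a);l=-(w[:,0]-o[0])*np.sin(a)+(w[:,1]-o[1])*np.cos(a)
for n,k in(('held',(abs(l)<.035)&(s>-.17)&(s<-.105)),('L',(l>.014)&(l<.075)&(abs(s)<.05)),('R',(l<-.014)&(l>-.075)&(abs(s)<.05))): print(n,k.sum(),np.percentile(l[k],[1,3,97,99]).round(4),np.percentile(s[k],[0.5,99.5]).round(4))
go(356,-186.5,26,-3.2)
E
```

```text
time: 11.18
position: [0.3556, -0.1865, 0.0255]
orientation: [0.028, 1.0, -0.0, 0.0]
wrist_force: [-0.4, -1.1, -0.5]
opening: 0.0461
grip_force: 30.0
time: 11.42
position: [0.3557, -0.1866, 0.0262]
orientation: [0.028, 1.0, -0.0, 0.0]
wrist_force: [-1.0, 0.3, -0.3]
opening: 0.0457
grip_force: 30.0
n 265 slope deg [-0.07 -1.21] z at middle 0.0508 x [0.3708 0.3713 0.48   0.4821] y [-0.2167 -0.1946 -0.1656]
held 195 [-0.022  -0.022   0.0228  0.0234] [-0.1696 -0.1056]
L 358 [0.0149 0.0156 0.0627 0.0639] [-0.0494  0.0495]
R 377 [-0.0627 -0.062  -0.015  -0.0149] [-0.0495  0.0494]
rows [-0.3  0.2  0.2] yaw 0.0001 now [ 0.3557 -0.1866  0.0262] curyaw -3.2 F [-0.6 -0.3 -1.4] t 11.475
```

```bash
python3 -m creep '-8 0 1.5 0;-16 0 1.5 0;-24 0 1.5 0;-32 0 1.5 0;-38 0 1.5 0'; python3 -m creep '-6 0 0 0;-12 0 0 0;-18 0 0 0;-24 0 0 0;-30 0 0 0'
python3 - <<'E'
from go import *
im,d=shot('scene','s8')
cv2.imwrite('pics/c8.png',cv2.resize(im[210:330,230:380,::-1],(750,600)))
go(482,-193.5,24.7,-3.2)
E
```

```text
time: 12.1
position: [0.394, -0.1886, 0.0241]
orientation: [0.028, 1.0, 0.0, -0.0]
wrist_force: [-0.4, 0.4, -0.9]
opening: 0.0455
grip_force: 30.0
time: 12.72
position: [0.4238, -0.1903, 0.0242]
orientation: [0.028, 1.0, -0.0, 0.0]
wrist_force: [0.1, 0.0, -0.4]
opening: 0.0457
grip_force: 30.0
rows [-57.8   0.1  -0.4] yaw 0.0 now [ 0.4243 -0.1904  0.0242] curyaw -3.2 F [-0.7  0.1 -1.2] t 12.775
```

View pics/c8.png

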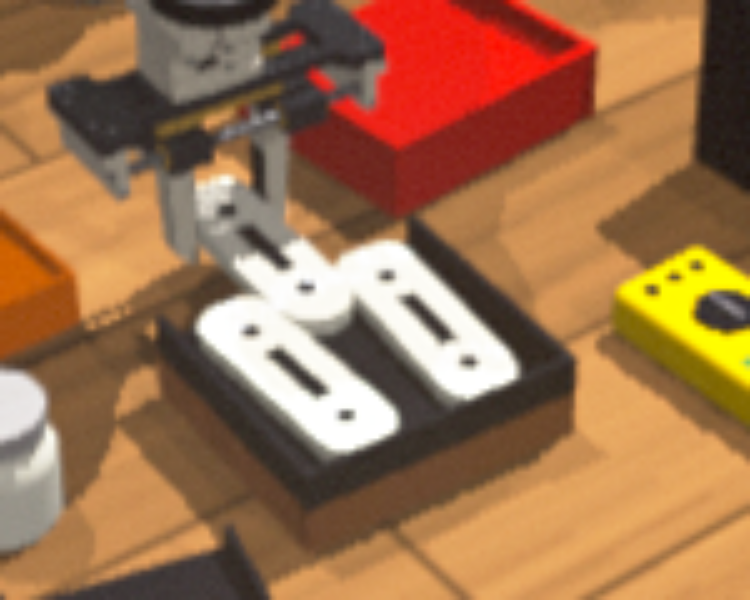

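The round end is between the stored covers at crop (325,300), easing both aside flat on the floor. I'll carry on.

```bash
python3 -m creep '-6 0 0 0;-12 0 0 0;-18 0 0 0;-24 0 0 0;-30 0 0 0'; python3 -m creep '-6 0 0 0;-12 0 0 0;-18 0 0 0;-24 0 0 0;-26 0 0 0'
python3 - <<'E'
from go import *
from tilt import *
im,d=shot('scene','s9')
cv2.imwrite('pics/c9.png',cv2.resize(im[210:330,230:380,::-1],(750,600)))
tilt(im,d,.50,.64,-.225,-.17,.03,.07)
tilt(im,d,.50,.64,-.28,-.225,.03,.07)
tilt(im,d,.50,.64,-.165,-.12,.03,.07)
go(482,-193.5,24.7,-3.2)
E
```

```text
time: 13.4
position: [0.4537, -0.192, 0.0241]
orientation: [0.028, 1.0, 0.0, -0.0]
wrist_force: [-1.1, -0.7, -1.5]
opening: 0.0455
grip_force: 30.0
time: 14.02
position: [0.4796, -0.1934, 0.0241]
orientation: [0.028, 1.0, 0.0, -0.0]
wrist_force: [-1.6, -0.3, -1.0]
opening: 0.0455
grip_force: 30.0
n 389 slope deg [-0.76  0.31] z at middle 0.0483 x [0.5014 0.5023 0.6387 0.6399] y [-0.2245 -0.1974 -0.1703]
n 423 slope deg [ 0.19 -0.44] z at middle 0.0474 x [0.5003 0.5049 0.6392 0.6396] y [-0.2699 -0.2492 -0.2258]
n 303 slope deg [-0.21  0.27] z at middle 0.0473 x [0.5045 0.5078 0.6368 0.6385] y [-0.1648 -0.1456 -0.124 ]
rows [-2.4  0.  -0.6] yaw 0.0002 now [ 0.4796 -0.1934  0.0241] curyaw -3.19 F [ 0.6 -0.3 -1.4] t 14.075
```

View pics/c9.png

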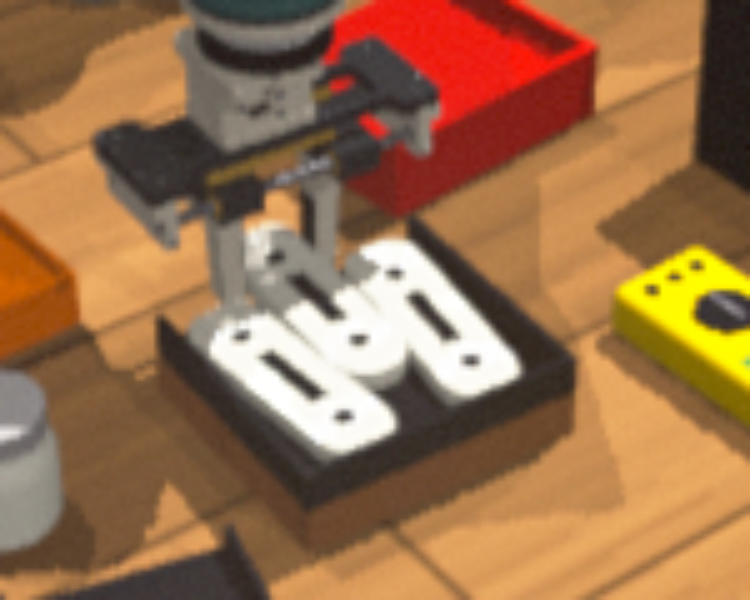

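The cover lies between the other two with its square end still in the fingers, at crop (270,255). I'll lower it the last millimetre, release, and go back to push from its square end.

```bash
python3 -m creep '0 0 0.5 0;0 0 1 0;0 0 1 0'; python3 -m creep '0 0 0 0;0 0 0 0;0 0 0 0;0 0 0 0' 0.25; python3 -m creep '0 0 -15 0;0 0 -40 0;15 0 -55 0;40 0 -55 0;52 0 -55 0'; python3 -m creep '0 0 0 0;0 0 0 0;0 0 0 0;0 0 0 0' 1; python3 -c "
from go import *
go(430,-190.6,40.5,-3.2)"
```

```text
time: 14.45
position: [0.4792, -0.1934, 0.0232]
orientation: [0.028, 1.0, -0.0, 0.0]
wrist_force: [0.3, -0.4, -1.7]
opening: 0.0457
grip_force: 30.0
time: 14.95
position: [0.4793, -0.1934, 0.0232]
orientation: [0.028, 1.0, -0.0, 0.0]
wrist_force: [0.2, -0.0, -0.2]
opening: 0.0693
grip_force: 0.0
time: 15.58
position: [0.4268, -0.1905, 0.0792]
orientation: [0.028, 1.0, -0.0, 0.001]
wrist_force: [0.8, 0.5, 0.0]
opening: 0.0695
grip_force: 0.0
time: 16.08
position: [0.4276, -0.1905, 0.078]
orientation: [0.028, 1.0, 0.0, -0.0]
wrist_force: [-0.4, 0.2, 0.2]
opening: 0.0345
grip_force: 0.0
rows [-2.5 -0.  37.5] yaw 0.0003 now [ 0.4276 -0.1905  0.078 ] curyaw -3.18 F [-0.4  0.2  0.2] t 16.075
```

```bash
python3 -m creep '0 0 15 0;0 0 28 0;0 0 37 0;0 0 37 0'; python3 -m creep '-8 0 0 0;-16 0 0 0;-23 0 0 0;-29 0 0 0;-35 0 0 0'; python3 -m creep '-6 0 0 0;-12 0 0 0;-17 0 0 0;-22 0 0 0;-22 0 0 0'
python3 - <<'E'
from go import *
im,d=shot('scene','s10')
cv2.imwrite('pics/c10.png',cv2.resize(im[210:330,230:380,::-1],(750,600)))
hsv=cv2.cvtColor(im,cv2.COLOR_RGB2HSV);m=((hsv[...,2]>130)&(hsv[...,1]<45)).astype(np.uint8)
v,u=np.nonzero(m);w=ray('scene',np.c_[u,v],.048)
a=np.radians(-3.2);o=np.array([.5745,-.1987]);s=(w[:,0]-o[0])*np.cos(a)+(w[:,1]-o[1])*np.sin(a);l=-(w[:,0]-o[0])*np.sin(a)+(w[:,1]-o[1])*np.cos(a)
for n,c in(('mid',0),('L',.049),('R',-.049)):
    k=(abs(l-c)<.01)&(abs(s)<.1);print(n,np.percentile(s[k],[95,99,100]).round(4))
go(493.5,-194.3,41,-3.2)
E
```

```text
time: 16.58
position: [0.4269, -0.1903, 0.0401]
orientation: [0.028, 1.0, 0.0, -0.001]
wrist_force: [-0.5, 0.6, 0.3]
opening: 0.0005
grip_force: 0.0
time: 17.2
position: [0.4627, -0.1925, 0.0412]
orientation: [0.028, 1.0, 0.0, -0.0]
wrist_force: [-3.2, 0.4, 1.6]
opening: 0.0005
grip_force: 1.6
time: 17.82
position: [0.4847, -0.1937, 0.0411]
orientation: [0.028, 1.0, 0.0, 0.0]
wrist_force: [-0.4, -0.3, 0.3]
opening: 0.0001
grip_force: 0.0
mid [0.064  0.0695 0.0706]
L [0.0672 0.0717 0.0725]
R [0.0671 0.0717 0.0732]
rows [-9.  -0.2  0.1] yaw 0.0002 now [ 0.4845 -0.1936  0.041 ] curyaw -3.19 F [0.2 0.5 0.7] t 17.875
```

View pics/c10.png

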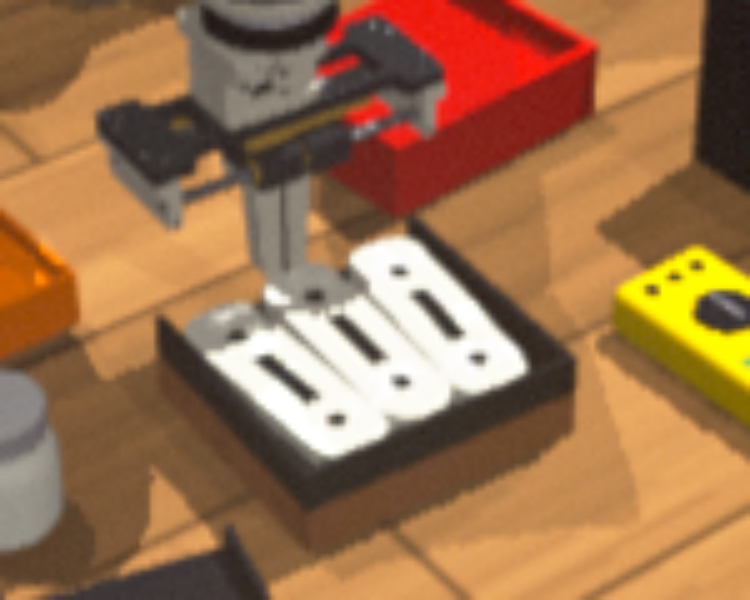

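The three covers lie flat side by side. The middle one's round end is about 2 mm behind the others, at crop (410,410). I'll press gently in small steps until the back wall is felt.

```bash
python3 -m creep '-1 0 0 0;-2 0 0 0;-2 0 0 0'; python3 -m creep '-1 0 0 0;-1 0 0 0';python3 -m creep '-1 0 0 0;-1 0 0 0'
```

```text
time: 18.25
position: [0.4863, -0.1938, 0.0411]
orientation: [0.028, 1.0, -0.0, 0.0]
wrist_force: [-0.6, 0.2, -0.7]
opening: 0.0001
grip_force: 0.2
time: 18.5
position: [0.4873, -0.1939, 0.0412]
orientation: [0.028, 1.0, -0.0, 0.0]
wrist_force: [-0.6, -0.1, -0.6]
opening: 0.0001
grip_force: 0.2
time: 18.75
position: [0.4883, -0.1939, 0.0412]
orientation: [0.028, 1.0, -0.0, 0.0]
wrist_force: [0.3, -0.0, -0.4]
opening: 0.0
grip_force: 0.1
```

```bash
for i in 1 2 ; do :; done; python3 -m creep '-1 0 0 0;-1 0 0 0' | grep -E 'pos|wrist'; python3 -m creep '-1 0 0 0;-1 0 0 0'| grep -E 'pos|wrist'
python3 - <<'E'
from go import *
im,d=shot('scene','s11')
hsv=cv2.cvtColor(im,cv2.COLOR_RGB2HSV);m=((hsv[...,2]>130)&(hsv[...,1]<45)).astype(np.uint8)
v,u=np.nonzero(m);w=ray('scene',np.c_[u,v],.048)
a=np.radians(-3.2);o=np.array([.5745,-.1987]);s=(w[:,0]-o[0])*np.cos(a)+(w[:,1]-o[1])*np.sin(a);l=-(w[:,0]-o[0])*np.sin(a)+(w[:,1]-o[1])*np.cos(a)
for n,c in(('mid',0),('L',.049),('R',-.049)):
    k=(abs(l-c)<.01)&(abs(s)<.1);print(n,np.percentile(s[k],[95,99,100]).round(4))
E
```

```text
position: [0.4894, -0.194, 0.0412]
wrist_force: [-0.4, 0.5, -0.2]
position: [0.4904, -0.194, 0.0412]
wrist_force: [-0.3, -0.1, -0.7]
mid [0.065  0.0705 0.0721]
L [0.0672 0.0716 0.0725]
R [0.0672 0.0717 0.0732]
```

The back wall hides the round tips in this view, so I'll go by contact force instead.

```bash
python3 -m creep '-1 0 0 0;-1 0 0 0' | grep -E 'pos|wrist'; python3 -m creep '-1 0 0 0;-1 0 0 0'| grep -E 'pos|wrist'; python3 -m creep '-1 0 0 0;-1 0 0 0'| grep -E 'pos|wrist'
```

```text
position: [0.4913, -0.1941, 0.0411]
wrist_force: [0.4, -1.1, -0.2]
position: [0.4921, -0.1941, 0.0412]
wrist_force: [-4.7, -0.6, 2.3]
position: [0.4923, -0.1941, 0.0411]
wrist_force: [-12.0, 0.9, 8.1]
```

The wall is felt: 12 N and the cover no longer advances. I'll back off, lift clear, and check.

```bash
python3 -m creep '3 0 0 0;12 0 0 0;25 0 -10 0;30 0 -50 0;30 0 -100 0'; python3 -m creep '0 40 -50 0;0 90 -60 0;0 140 -60 0;0 190 -60 0;0 240 -60 0';python3 -m creep '0 30 0 0;0 60 0 0;0 60 0 0;0 60 0 0'
python3 - <<'E'
from go import *
from tilt import *
im,d=shot('scene','s12');it,_=shot('top','t12')
tilt(im,d,.50,.64,-.225,-.17,.03,.07)
tilt(im,d,.50,.64,-.28,-.225,.03,.07)
tilt(im,d,.50,.64,-.165,-.12,.03,.07)
o=np.hstack([cv2.resize(it[180:300,310:430,::-1],(400,400)),cv2.resize(im[210:330,220:340,::-1],(400,400))]);cv2.imwrite('pics/c12.png',o)
E
```

```text
time: 20.68
position: [0.4622, -0.1922, 0.1416]
orientation: [0.028, 1.0, 0.0, -0.001]
wrist_force: [0.9, 0.0, 0.4]
opening: 0.0005
grip_force: 0.0
time: 21.3
position: [0.4762, 0.0486, 0.2013]
orientation: [0.028, 1.0, 0.0, 0.0]
wrist_force: [1.0, -0.6, -0.5]
opening: 0.0008
grip_force: 0.0
time: 21.8
position: [0.4798, 0.1066, 0.2011]
orientation: [0.028, 1.0, -0.0, 0.0]
wrist_force: [0.3, 0.1, -0.7]
opening: 0.0005
grip_force: 0.0
n 455 slope deg [ 0.22 -0.32] z at middle 0.0474 x [0.5025 0.5052 0.6385 0.6399] y [-0.2238 -0.1998 -0.1708]
n 424 slope deg [-0.09 -1.18] z at middle 0.0475 x [0.5018 0.504  0.6372 0.6397] y [-0.2723 -0.2517 -0.2257]
n 316 slope deg [-0.01 -0.65] z at middle 0.0472 x [0.5035 0.5081 0.6367 0.6395] y [-0.1646 -0.1449 -0.1213]
```

View pics/c12.png

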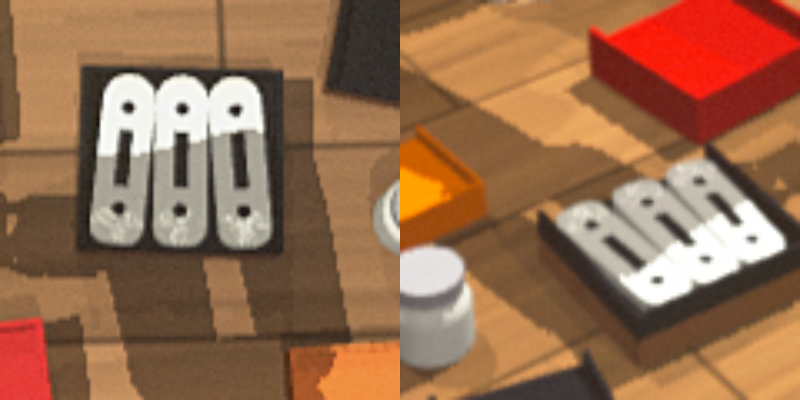

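All three covers lie flat on the tray floor (tops at 47–48 mm, level), side by side with ends aligned, at crop (128,160), (181,160) and (238,160). The jar is in place and the arm is clear, so I'm handing in.

```bash
python3 -c "
from workcell import sign_off
print(sign_off())"
```

```text
the job is handed in; nothing more can be done
None
```

The job is handed in at about 22 s: the cover was pushed out about 5 cm, pinched and lifted off, then slid flat between the two stored covers and pressed home against the tray's back wall; the meter, jar and brush were not touched.

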